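# Take the depth of an empty pin socket in a book rest

### The job

The sloping wooden book rest still lacks its second support pin: take the depth of its empty socket with the depth gauge that hangs in the tool rack. Lower the gauge's rod squarely into the socket until it bottoms out with the sliding stop pressed flat against the sloping face, and hold it there for a second; then draw it out and hang the gauge back, upright, in its slot of the rack and let go, the stop still standing where the measurement set it. Leave the other things on the table where they are.

Things in the scene. Friction and masses are not known exactly. Their poses are not given: they have to be found in the camera images.
- depth_gauge: Depth gauge, about 80 g, hanging upright in the rack: black ribbed square grip 18 x 18 x 48 mm on an aluminium collar (25 mm across, 4 mm thick), below it a steel rod 7 mm thick, 100 mm long, with a round sliding stop. Origin: centre of the collar's underside. z runs up along the grip (grip z = +4 to +52 mm, rod z = 0 to -100 mm); x, y square to the grip's flat sides.
- rod_tip (a point): The flat lower end of the gauge's rod (chamfered edge), 100 mm below the gauge's origin; axes as the gauge's.
- depth_stop (a joint): Reading: length of rod below the stop, in m (0 to 0.082; starts at 0.012 to 0.030). The stop is an aluminium disc 33 mm across, 14 mm tall; it slides on the rod against about 3 N of friction and stays where it is left. When it meets a face and the rod is pushed on, it is driven up the rod and the value grows. Its brass side screw does not turn.
- stop_foot (a point): Centre of the stop's flat underside, on the rod's axis; axes as the gauge's.
- book_rest: Light wooden wedge, fixed, 240 mm wide (y), 170 mm deep (x); its face slopes at 27 degrees, from 30 mm high at the front (-x) to 117 mm at the back. Two pin sockets are bored square to the face near the front edge, 120 mm apart: the left (+y) holds a 12 mm brass pin standing 38 mm out, the right (-y) is empty. Origin: centre of the underside.
- socket_mouth (a point): Centre of the empty socket's mouth, in the sloping face: a round, steel-lined blind bore of 13 mm diameter, 42 mm deep, with a slight chamfer. z points out of the bore, square to the face (27 degrees from vertical, leaning towards the rest's front); y runs along the rest's width; x up the slope.
- socket_floor (a point): Centre of the flat floor of the same bore, 42 mm below its mouth; same axes.
- tool_rack: Wooden rack, fixed, 105 mm deep (x), 170 mm wide (y). Its top board, 12 mm thick, upper side 145 mm above the table, has two slots 13 mm wide, at y = +50 and -50 mm, open to the front (-x) with flared mouths, from x = -48 to -3 mm. Under them is open space down to the 14 mm foot. The gauge hangs in the left slot (+y), an awl is fixed in the right one. Origin: on the table.
- slot_seat (a point): Where the centre of the collar's underside belongs: on the upper side of the top board in the left slot, 26 mm behind the front edge; axes as the rack's. The stop is too wide for the slot: the gauge comes out by lifting the collar some millimetres off the board and drawing the rod forward (-x) out of the slot, and goes back the same way.
- bone_folder: Bystander: pale flat bone folder, 149 x 23 x 8 mm, lying between the robot and the book rest.
- eraser: Bystander: eraser in a blue sleeve, 62 x 23 x 13 mm, lying towards the robot.
- weight_0: Bystander: dark paper weight with a wooden knob, 46 x 76 x 49 mm, left of the book rest.
- tape_measure: Bystander: yellow tape measure, 33 x 78 x 60 mm, left of the book rest.

How it is judged:
By the outcome, as a careful person would: the job done as asked, in the order asked, and still so for the second after the job is handed in, with the robot touching nothing.
It also fails if it takes over 72 s, if anything falls off the work surface, if the arm or the gripper's body presses on something with over 40 N, if the wrist force passes 120 N, or if a joint passes its speed limit or range.

### The arm

A 6-joint arm with a two-finger parallel gripper is mounted at the origin on the work surface; the furniture and walls round the work are solid. World frame = base frame: x ahead of the robot, y to its left, z up, the work surface at z = 0. Lengths are in m, angles in rad, forces in N, time in s.
With the tool pointing down it reaches from about 0.3 to 0.775 m from the base axis. Payload 14.6 kg.
Tool frame: the origin (TCP) lies midway between the tips of the shut fingers; the grasp point (between the pads) lies 19 mm behind it; z points along the fingers, y is the line along which they close (so a half turn about z gives the same grasp; the last joint's range is limited). The gripper opens to 94 mm and grips with 3 to 60 N. Pads are 16 mm wide; open, the fingers measure 119 mm over their backs; the gripper's body (75 mm by 177 mm) begins 78 mm behind the grasp point.
Start: joints at [-1.297, 0.3, 1.521, -0, 1.321, -0.067], TCP at [0.184, -0.518, 0.205] pointing down, gripper open.
Joint ranges: [-3.03, 3.03], [-0.79, 2.21], [0.23, 2.52], [-1.04, 4.18], [0, 3.07], [-2.55, 2.55]. Speed limits (rad/s): [2.22, 2.22, 2.57, 3.14, 3.14, 3.14].

### API

Orientations are given as [roll, pitch, yaw] about the fixed x, y, z axes, in that order (R = Rz(yaw) Ry(pitch) Rx(roll)).
In Python, from station import ctrl gives the robot as it stands. The module is installed in compiled form; this text tells all that it offers.
- The arm moves only by the tool servo_tool, never from a script. Its argument "plan" is a list of rows, each a list of 7 numbers: the opening in per cent of the stroke, from 0 (shut) to 100 (fully open), then the shift along the tool's x, y, z in m, then the turn, a rotation vector about the tool's x, y, z in rad. A call has exactly 8 rows; each row shifts and turns the commanded pose from where the row before left it, along the tool's axes as they then stand; what a row does not reach is not made up. A row lasts 1/8 s, in which the tool goes at most 62.5 mm and 10.7 degrees, less where a joint would pass 70% of its speed; a pose out of reach is approached as far as the arm can. A call with a gripper value outside its range is refused whole. The fingers move at their own pace and stop on an object; "force" is the grip in N (left out, the last holds). Time passes only in rows, so rows that do not move let the fingers close, or fill a call up. It gives the time, the measured TCP pose, the force, the opening and the grip force at its end, in the units of the state.
- ctrl.get_obs(): the state, without advancing time (a new reading comes with each control period).
- ctrl.camera(name): name is "side" or "top" or "wrist"; returns a dict with "pixels" (420x560x3 uint8, red, green, blue), "z_map" (420x560 float32, m along the optical axis (not along the pixel's ray), 0 where there is no reading), "mtx" (3x3 intrinsics, pixels), "dist" ([k1, k2, p1, p2, k3] as OpenCV has them; the pictures are not rectified), "pose" (4x4, takes a point from camera to world coordinates). Camera axes: x right, y up, looking along -z (the intrinsics and any distortion apply to the point x, -y, -z); pixel columns grow to the right and rows downward; lengths in m; the calibration is good to about 2 mm. A picture is of the moment at which its call begins.
- ctrl.hand_in(): hands the job in; it is judged then, once.
The state is a dict: "time_s": time; "qpos": joint angles; "joint_vel": joint speeds; "tau": joint torques, N m; "ee_pos": TCP position; "eef_rot": TCP orientation; "force": force on the tool from outside, world axes, zero at the start; "moment": the same for the moment, N m; "grip_width": finger opening in m; "grip_force": force on a finger pad.
Only numpy, scipy, OpenCV 4.12 (cv2) and the standard library are available. Lean on these libraries where they do the work, as an engineer would, in place of code of your own. Each camera call takes 0.05 s, during which the arm holds its last target. There are 200 camera calls.

## Working session

There is one attempt and no reset: what is moved stays moved. The work goes in short steps, Python scripts to look and compute and a tool call to move; the robot and the scene stay as the last step left them, time stands still between calls to the robot, and variables do not carry over. Pictures are saved under pics/ and viewed, at most 12 in all, crops included, and the job is handed in when it is done.

Besides the shell and the picture viewer there is one more tool, called after "Emit:" as name(argument=value, ...), one argument or row to a line, values as JSON. servo_tool: Moves the arm, as the interface text tells. Its arguments: {"type":"object","properties":{"plan":{"type":"array","items":{"type":"array","items":{"type":"number"}}},"force":{"type":"number"}},"required":["plan"]}

```bash
mkdir -p pics; cat > h.py <<'E'
import numpy as np, cv2
from station import ctrl
from scipy.spatial.transform import Rotation as R
def cloud(c):
    z=c["z_map"]; h,w=z.shape
    u,v=np.meshgrid(np.arange(w),np.arange(h))
    p=cv2.undistortPoints(np.stack([u,v],-1).reshape(-1,1,2).astype(np.float64),c["mtx"],np.array(c["dist"])).reshape(h,w,2)
    P=np.stack([p[...,0]*z,-p[...,1]*z,-z],-1)
    T=np.array(c["pose"]); W=P@T[:3,:3].T+T[:3,3]; W[z==0]=np.nan
    return W
def shot(n,f):
    c=ctrl.camera(n); np.savez("pics/"+f+".npz",**{k:np.array(v) for k,v in c.items()})
    cv2.imwrite("pics/"+f+".png",c["pixels"][...,::-1]); return c
E
python3 - <<'E'
from h import *
o=ctrl.get_obs(); print({k:np.round(v,4) for k,v in o.items()})
a=shot("top","top0"); b=shot("side","side0")
for c in (a,b): print(np.round(c["pose"],3), c["mtx"], c["dist"])
cv2.imwrite("pics/t0.png",a["pixels"][...,::-1])
E
```

```text
{'time_s': np.float64(0.0), 'qpos': array([-1.2966,  0.3005,  1.5216, -0.    ,  1.3207, -0.0666]), 'joint_vel': array([-0.0012,  0.0004,  0.0008,  0.0017, -0.0001, -0.0016]), 'tau': array([ 9.00000e-04, -5.31809e+01, -3.52734e+01,  7.08000e-02,
        2.44000e-02, -1.00000e-04]), 'ee_pos': array([ 0.1837, -0.5181,  0.2049]), 'eef_rot': array([-3.1405, -0.    ,  0.3408]), 'force': array([-0.2366, -0.1856,  0.4638]), 'moment': array([-0.0078,  0.0009,  0.0292]), 'grip_force': np.float64(0.0), 'grip_width': np.float64(0.0936)}
[[ 0.105  0.968 -0.228  0.293]
 [-0.994  0.103 -0.02   0.079]
 [ 0.004  0.229  0.973  1.057]
 [ 0.     0.     0.     1.   ]] [[394.85280403   0.         277.1659789 ]
 [  0.         394.85280403 215.07014501]
 [  0.           0.           1.        ]] [0.02036166 0.         0.         0.         0.        ]
[[ 0.854  0.207 -0.477 -0.305]
 [-0.52   0.304 -0.799 -1.283]
 [-0.02   0.93   0.367  0.741]
 [ 0.     0.     0.     1.   ]] [[527.10583992   0.         275.93906192]
 [  0.         527.10583992 204.18122502]
 [  0.           0.           1.        ]] [0.02863546 0.         0.         0.         0.        ]
```

View pics/top0.png

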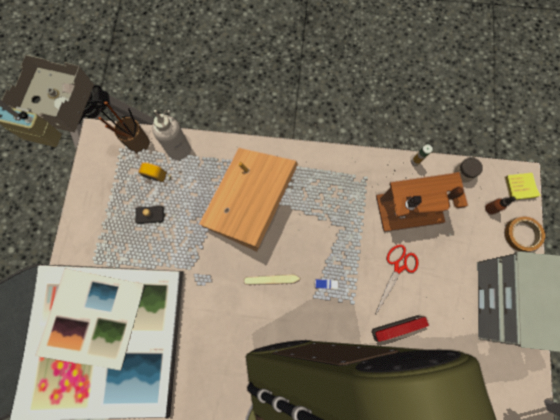

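View pics/side0.png

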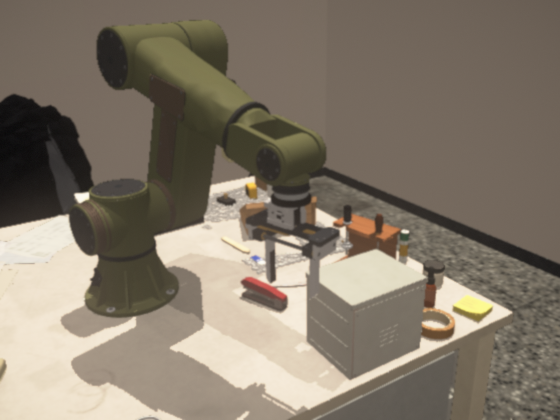

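The top view shows the rest with its pin at (243,168) and the empty socket at about (226,210), front facing image-left (+y). The rack is at (425,200), gauge grip near (413,202) and awl near (458,197). The side view shows the rack behind the gripper, at (370,235). Next step: crops and point clouds.

```bash
cat > m.py <<'E'
from h import *
c=dict(np.load("pics/top0.npz")); W=cloud(c); img=c["pixels"]
A=cv2.resize(img[140:255,195:305],None,fx=3.6,fy=3.6,interpolation=cv2.INTER_CUBIC)
B=cv2.resize(img[160:240,370:472],None,fx=3.6,fy=3.6,interpolation=cv2.INTER_CUBIC)
o=np.zeros((420,A.shape[1]+B.shape[1],3),np.uint8);o[:A.shape[0],:A.shape[1]]=A;o[:B.shape[0],A.shape[1]:]=B
cv2.imwrite("pics/crop0.png",o[...,::-1])
# rest face plane
m=np.zeros(img.shape[:2],bool); m[155:240,205:295]=1
hsv=cv2.cvtColor(img,cv2.COLOR_RGB2HSV); print(hsv[200,260],hsv[195,440],W[200,260],W[195,440],W[202,413],W[197,458])
P=W[m&(W[...,2]>0.032)&(W[...,2]<0.125)]; P=P[~np.isnan(P).any(1)]
for i in range(5):
    k,_,_,_=np.linalg.lstsq(np.c_[P[:,:2],np.ones(len(P))],P[:,2],rcond=None)
    r=P[:,2]-np.c_[P[:,:2],np.ones(len(P))]@k; P=P[abs(r)<max(0.004,2*r.std()*0.7)]
n=np.r_[-k[:2],1];n/=np.linalg.norm(n);print("plane",k,n,np.degrees(np.arccos(n[2])),np.degrees(np.arctan2(n[1],n[0])),len(P),r.std())
rect=cv2.minAreaRect(P[:,:2].astype(np.float32)*1000);print("rect",rect)
# hole rays
g=hsv[...,2].astype(int)
print(g[203:219,218:236])
np.set_printoptions(linewidth=200,precision=3,suppress=True)
print(W[196:208:2,404:424:2,2]);
# rack top
q=np.zeros(img.shape[:2],bool); q[165:245,365:475]=1
Q=W[q&(abs(W[...,2]-0.145)<0.006)]
print("rack top",len(Q),cv2.minAreaRect(Q[:,:2].astype(np.float32)*1000),Q.mean(0))
Q=W[q&(W[...,2]>0.185)];print("high",len(Q));print(Q)
E
python3 m.py
```

```text
[ 15 149 202] [ 13 183 156] [0.55288991 0.14614544 0.09520753] [ 0.59677781 -0.28443704  0.14681666] [ 0.55879257 -0.2060757   0.1917377 ] [ 0.59527363 -0.32567309  0.14984346]
plane [-0.16441429 -0.48170633  0.25702363] [0.1465258  0.42929605 0.89119868] 26.975738653487685 71.15438284388193 4916 0.0015381417444144511
rect ((572.826171875, 183.63967895507812), (171.41195678710938, 241.2423553466797), 70.63926696777344)
[[211 211 212 211 212 213 211 213 211 211 212 213 212 208 203 197 195 199]
 [212 212 212 211 211 211 212 211 211 212 213 212 210 205 198 194 195 202]
 [213 211 212 211 212 212 212 213 213 212 212 212 209 203 197 195 198 206]
 [212 212 211 212 213 211 214 213 210 208 211 212 207 199 195 194 200 206]
 [212 212 213 211 212 213 212 205 194 184 191 202 201 196 194 198 203 209]
 [212 212 211 212 213 211 204 184 155 139 156 186 197 194 194 201 206 207]
 [211 211 211 211 213 208 187 149 113 105 130 170 190 194 196 203 208 208]
 [212 211 212 213 212 200 168 123 102 106 131 170 190 195 200 208 208 205]
 [211 211 212 212 211 198 165 126 116 124 150 180 191 196 204 208 209 204]
 [
[... 4240 characters left out ...]
96]
 [ 0.56  -0.211  0.196]
 [ 0.561 -0.213  0.197]
 [ 0.561 -0.215  0.197]
 [ 0.561 -0.218  0.197]
 [ 0.561 -0.219  0.199]
 [ 0.561 -0.222  0.198]
 [ 0.56  -0.206  0.185]
 [ 0.559 -0.206  0.192]
 [ 0.558 -0.208  0.194]
 [ 0.558 -0.209  0.195]
 [ 0.558 -0.211  0.197]
 [ 0.558 -0.213  0.198]
 [ 0.559 -0.216  0.196]
 [ 0.559 -0.218  0.195]
 [ 0.559 -0.22   0.198]
 [ 0.56  -0.223  0.195]
 [ 0.558 -0.208  0.186]
 [ 0.556 -0.207  0.195]
 [ 0.556 -0.21   0.194]
 [ 0.556 -0.212  0.194]
 [ 0.556 -0.214  0.196]
 [ 0.557 -0.217  0.193]
 [ 0.557 -0.219  0.195]
 [ 0.557 -0.221  0.194]
 [ 0.555 -0.21   0.189]
 [ 0.556 -0.213  0.186]
 [ 0.556 -0.215  0.187]
 [ 0.556 -0.217  0.187]
 [ 0.557 -0.22   0.186]]
```

View pics/crop0.png

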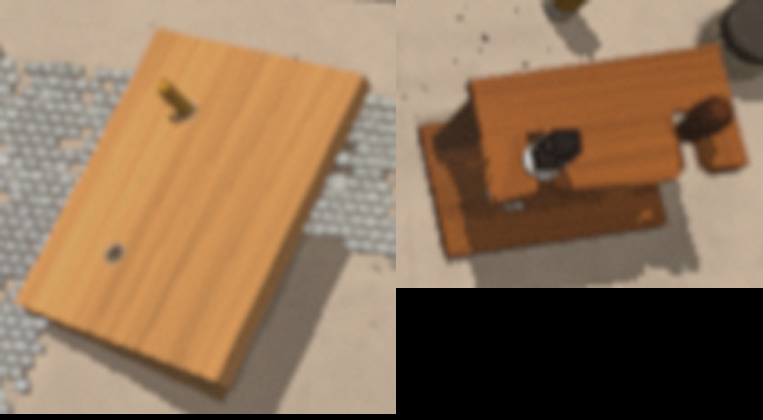

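The crop shows the socket mouth at about (226.5,210) in the full image. The gauge (black grip, aluminium collar) is in the left slot, with the rack turned about 15–19° from world. I'll move over the gauge for a close look with the wrist camera.

Emit:
servo_tool(
  plan=[
    [100,0.03,-0.01,-0.03,0,0,0],
    [100,0.057,-0.02,-0.015,0,0,0],
    [100,0.057,-0.02,-0.015,0,0,0],
    [100,0.057,-0.02,-0.015,0,0,0],
    [100,0.057,-0.02,-0.015,0,0,0],
    [100,0.057,-0.02,-0.015,0,0,0],
    [100,0.057,-0.02,-0.015,0,0,0],
    [100,0.05,-0.02,-0.01,0,0,0],
  ],
  force=30,
)

```text
time_s: 1.1
ee_pos: [0.5328, -0.2343, 0.3358]
eef_rot: [3.142, -0.0, 0.341]
force: [0.0, -0.1, -0.1]
grip_width: 0.0941
grip_force: 0.0
```

Emit:
servo_tool(
  plan=[
    [100,0,0,0,0,0,-0.18],
    [100,0,0,0,0,0,-0.18],
    [100,0,0,0,0,0,-0.18],
    [100,0,0,0,0,0,-0.18],
    [100,0,0,0,0,0,-0.18],
    [100,0,0,0,0,0,-0.18],
    [100,0,0,0,0,0,-0.18],
    [100,0,0,0,0,0,-0.18],
  ],
)

```text
time_s: 2.1
ee_pos: [0.5314, -0.2359, 0.3351]
eef_rot: [-3.141, -0.0, 1.787]
force: [1.5, 0.4, -0.4]
grip_width: 0.0944
grip_force: 0.0
```

```bash
python3 - <<'E'
from h import *
o=ctrl.get_obs(); print({k:np.round(v,4) for k,v in o.items()})
c=shot("wrist","w1"); shot("top","top1")
T=np.eye(4);T[:3,:3]=R.from_euler('xyz',o["eef_rot"]).as_matrix();T[:3,3]=o["ee_pos"]
print(np.round(np.linalg.inv(T)@c["pose"],4)); print(c["mtx"],c["dist"])
E
```

```text
{'time_s': np.float64(2.1), 'qpos': array([-0.4808,  0.3151,  1.2065, -0.    ,  1.6208, -0.6967]), 'joint_vel': array([-1.3000e-03,  1.3000e-03,  6.0000e-04,  1.6000e-03, -2.0000e-04,
       -1.4296e+00]), 'tau': array([-7.20000e-03, -5.61263e+01, -3.73820e+01,  4.50000e-02,
        6.06000e-02,  3.01770e+00]), 'ee_pos': array([ 0.5314, -0.2359,  0.3351]), 'eef_rot': array([-3.1410e+00, -5.0000e-04,  1.7867e+00]), 'force': array([ 1.4516,  0.4439, -0.3504]), 'moment': array([-0.055, -0.121,  0.022]), 'grip_force': np.float64(0.0), 'grip_width': np.float64(0.0944)}
[[-7.000e-04  9.725e-01  2.328e-01  6.710e-02]
 [ 1.000e+00  8.000e-04 -2.000e-04  4.000e-04]
 [-4.000e-04  2.328e-01 -9.725e-01 -1.788e-01]
 [ 0.000e+00  0.000e+00  0.000e+00  1.000e+00]]
[[338.22902686   0.         283.29318478]
 [  0.         338.22902686 211.74129678]
 [  0.           0.           1.        ]] [-0.03562198  0.          0.          0.          0.        ]
```

View pics/w1.png

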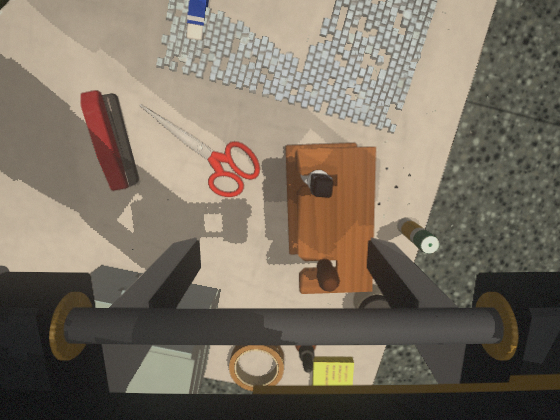

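The wrist view shows the gauge grip at (321,184), collar at its left, rack front edge along x≈290 from row 150 to 290, and awl at (328,275). I'll measure the grip's top face and the board's edges from this view.

```bash
cat > m2.py <<'E'
from h import *
import sys
np.set_printoptions(linewidth=160,precision=4,suppress=True)
def rack(f):
    c=dict(np.load(f"pics/{f}.npz")); W=cloud(c)
    d=np.hypot(W[...,0]-.564,W[...,1]+.214)
    v=c["pixels"].max(-1)
    G=W[(d<.03)&(W[...,2]>.19)&(W[...,2]<.205)]
    print(f,"grip top",len(G),np.median(G,0),(G.max(0)+G.min(0))/2,cv2.minAreaRect((G[:,:2]*1e3).astype(np.float32)))
    A=W[(np.hypot(W[...,0]-.597,W[...,1]+.308)<.03)&(W[...,2]>.193)]
    if len(A): print(" awl",(A.max(0)+A.min(0))/2)
    B=W[(np.hypot(W[...,0]-.6,W[...,1]+.255)<.13)&(abs(W[...,2]-.145)<.005)]
    print(" board",len(B),B[:,2].mean(),cv2.minAreaRect((B[:,:2]*1e3).astype(np.float32)))
    return c,W
def ray(c,uv,z):
    p=cv2.undistortPoints(np.array(uv,float).reshape(-1,1,2),c["mtx"],c["dist"])[:,0]
    d=np.c_[p[:,0],-p[:,1],-np.ones(len(p))]@c["pose"][:3,:3].T; o=c["pose"][:3,3]
    return o+d*((z-o[2])/d[:,2])[:,None]
if __name__=="__main__":
    for f in sys.argv[1:]:
        c,W=rack(f)
    # front/back edge points in wrist image by board mask
        if f[0]=="w":
            m=(abs(W[...,2]-.145)<.006)&(np.hypot(W[...,0]-.6,W[...,1]+.255)<.13)
            fr=[];bk=[]
            for r in range(150,290,4):
                x=np.where(m[r])[0]
                if len(x)>20: fr.append((x[0]-.5,r)); bk.append((x[-1]+.5,r))
            for n,e in(("front",fr),("back",bk)):
                P=ray(c,e,.145)[:,:2]
                l=cv2.fitLine(P.astype(np.float32),cv2.DIST_HUBER,0,.001,.001)[:,0]
                print(n,l,np.degrees(np.arctan2(l[1],l[0])),len(P))
    # socket in top
    c=dict(np.load("pics/top0.npz"));
    g=cv2.cvtColor(c["pixels"],cv2.COLOR_RGB2HSV)[...,2].astype(float)[205:214,221:231]
    w=np.clip(185-g,0,None); y,x=np.mgrid[205:214,221:231]; uv=[(w*x).sum()/w.sum(),(w*y).sum()/w.sum()]
    k=[-0.16441429,-0.48170633,0.25702363]
    z=.06
    for i in range(30): P=ray(c,[uv],z)[0]; z=k[0]*P[0]+k[1]*P[1]+k[2]
    print("mouth?",uv,P)
E
python3 m2.py w1 top1 top0
```

```text
w1 grip top 351 [ 0.5652 -0.2129  0.1961] [ 0.5657 -0.2135  0.1941] ((565.939453125, -213.4220733642578), (18.2723331451416, 18.040054321289062), 7.658890247344971)
 awl [ 0.5964 -0.3088  0.1959]
 board 9414 0.14459876473728678 ((597.6056518554688, -257.58087158203125), (87.52870178222656, 171.21702575683594), 14.464066505432129)
front [ 0.2501 -0.9682  0.5537 -0.2614] -75.516365 35
back [ 0.229  -0.9734  0.6344 -0.2302] -76.759544 35
top1 grip top 66 [ 0.5638 -0.2129  0.1962] [ 0.5646 -0.2139  0.1954] ((564.4869995117188, -213.91075134277344), (17.5838680267334, 16.7177791595459), 9.881669044494629)
 awl [ 0.598  -0.3036  0.1963]
 board 2038 0.14511463306894368 ((597.8543701171875, -258.226806640625), (89.82598876953125, 172.1843719482422), 14.529780387878418)
top0 grip top 65 [ 0.5637 -0.213   0.1963] [ 0.5645 -0.2139  0.1953] ((564.52099609375, -213.8153076171875), (16.739212036132812, 17.577638626098633), 3.3884098529815674)
 awl [ 0.5973 -0.3084  0.1968]
 board 2192 0.14519759984709496 ((598.5401000976562, -258.7040100097656), (90.72740936279297, 172.7468719482422), 14.604982376098633)
mouth? [np.float64(226.47429679922405), np.float64(209.99030067895248)] [0.5268 0.2324 0.0585]
```

Emit:
servo_tool(
  plan=[
    [100,0,0,0,0,0,-0.037],
    [100,0.003,0.0095,0.02,0,0,0],
    [100,0.003,0.0095,0.02,0,0,0],
    [100,0.0035,0.0095,0.02,0,0,0],
    [100,0.0035,0.01,0.02,0,0,0],
    [100,0,0,0.01,0,0,0],
    [100,0,0,0,0,0,0],
    [100,0,0,0,0,0,0],
  ],
)

```text
time_s: 3.2
ee_pos: [0.5656, -0.2142, 0.2463]
eef_rot: [3.141, 0.001, 1.817]
force: [-0.1, -0.5, 0.6]
grip_width: 0.0943
grip_force: 0.0
```

```bash
cat > rel.py <<'E'
from h import *
def T():
    o=ctrl.get_obs(); M=np.eye(4);M[:3,:3]=R.from_euler('xyz',o["eef_rot"]).as_matrix();M[:3,3]=o["ee_pos"];return M
E
python3 - <<'E'
from h import *; from rel import T; from m2 import rack
M=T(); print(M[:3,3], ctrl.get_obs()["eef_rot"]); shot("wrist","w2"); c,W=rack("w2")
print("offset tool", M[:3,:3].T@(np.array([.5657,-.2135,.155])-M[:3,3]))
E
```

```text
[ 0.5656 -0.2142  0.2463] [3.1406 0.0008 1.8173]
w2 grip top 621 [ 0.5656 -0.2124  0.1961] [ 0.5658 -0.2137  0.1941] ((565.802490234375, -213.56361389160156), (17.89438247680664, 18.63530158996582), 7.5246663093566895)
 awl [ 0.5963 -0.309   0.1959]
 board 12793 0.14463503266190522 ((597.3952026367188, -257.6736755371094), (87.46339416503906, 171.16912841796875), 14.514420509338379)
offset tool [0.0007 0.0002 0.0913]
```

View pics/w2.png

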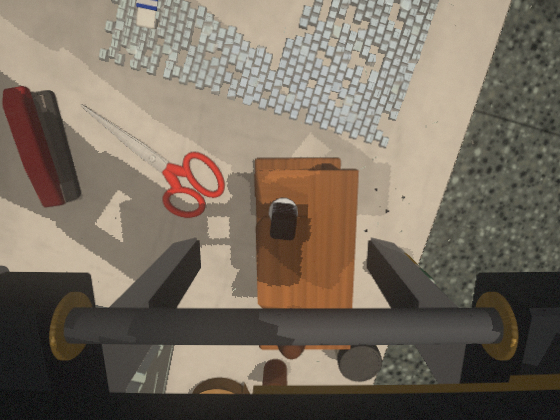

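Grip at (284,221), turned about 7° relative to the rack. I'll turn to match it, go down and grip.

Emit:
servo_tool(
  plan=[
    [100,0.0007,0,0,0,0,0.115],
    [100,0,0,0.025,0,0,0],
    [100,0,0,0.03,0,0,0],
    [100,0,0,0.025,0,0,0],
    [100,0,0,0.011,0,0,0],
    [100,0,0,0,0,0,0],
    [5,0,0,0,0,0,0],
    [5,0,0,0,0,0,0],
  ],
  force=35,
)

```text
time_s: 4.25
ee_pos: [0.5657, -0.2134, 0.1554]
eef_rot: [3.14, 0.001, 1.703]
force: [-0.2, -0.2, -0.1]
grip_width: 0.0774
grip_force: 0.0
```

Emit:
servo_tool(
  plan=[
    [5,0,0,0,0,0,0],
    [5,0,0,0,0,0,0],
    [5,0,0,0,0,0,0],
    [5,0,0,0,0,0,0],
    [5,0,0,0,0,0,0],
    [5,0,0,0,0,0,0],
    [5,0,0,0,0,0,0],
    [5,0,0,0,0,0,0],
  ],
)

```text
time_s: 5.25
ee_pos: [0.5654, -0.2132, 0.1544]
eef_rot: [-3.142, -0.0, 1.703]
force: [-0.2, 0.2, 0.4]
grip_width: 0.0178
grip_force: 35.0
```

Gripped. Lift 8 mm, draw out along the rack's −x, then rise.

Emit:
servo_tool(
  plan=[
    [5,0,0,-0.005,0,0,0],
    [5,0,0,-0.004,0,0,0],
    [5,-0.0012,-0.01,0,0,0,0],
    [5,-0.0024,-0.02,0,0,0,0],
    [5,-0.0024,-0.02,0,0,0,0],
    [5,-0.0024,-0.02,0,0,0,0],
    [5,-0.0024,-0.02,0,0,0,0],
    [5,0,0,0,0,0,0],
  ],
)

```text
time_s: 6.25
ee_pos: [0.4766, -0.2361, 0.1637]
eef_rot: [3.141, 0.0, 1.702]
force: [0.7, -0.3, -0.3]
grip_width: 0.0178
grip_force: 35.0
```

```bash
python3 - <<'E'
from h import *
np.set_printoptions(precision=4,suppress=True)
o=ctrl.get_obs(); print(o["ee_pos"],o["eef_rot"],o["force"],o["qpos"])
shot("wrist","w3");c=shot("side","s3")
cv2.imwrite("pics/s3c.png",cv2.resize(c["pixels"][170:320,240:440],None,fx=3.8,fy=3.8,interpolation=cv2.INTER_CUBIC)[...,::-1])
E
```

```text
[ 0.4766 -0.2361  0.1637] [3.1415 0.0001 1.7016] [ 0.7387 -0.3477 -0.3471] [-0.5288  0.2979  1.6242 -0.      1.2193 -0.6596]
```

View pics/s3c.png

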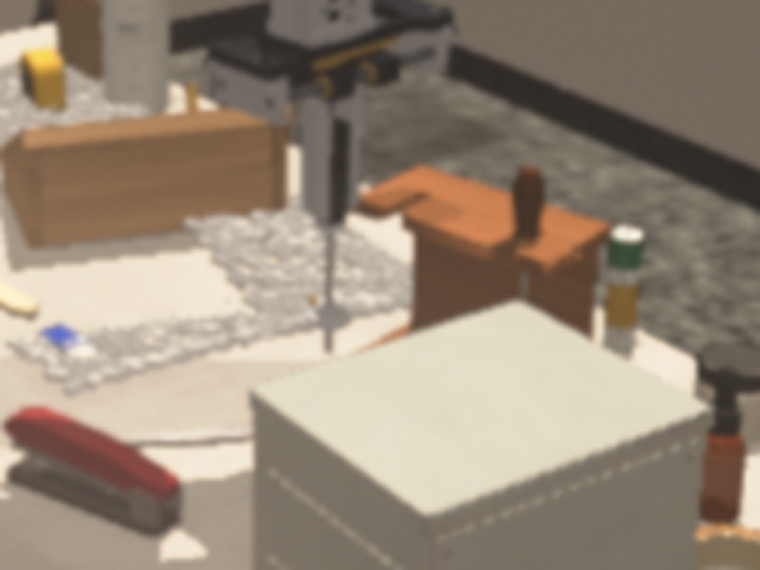

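The gauge is out of the rack, held upright, with its stop near the rod tip. Now carry it over to the socket and tilt it.

Emit:
servo_tool(
  plan=[
    [5,0,0,-0.04,0,0,0],
    [5,0,0,-0.055,0,0,0],
    [5,0,0,-0.05,0,0,0],
    [5,0.05,0.014,0,0,0,0],
    [5,0.053,0.0145,0,0,0,0],
    [5,0.053,0.0145,0,0,0,0],
    [5,0.053,0.0145,0,0,0,0],
    [5,0.053,0.0145,0,0,0,0],
  ],
)

```text
time_s: 7.35
ee_pos: [0.5148, 0.0357, 0.3085]
eef_rot: [3.141, -0.0, 1.703]
force: [1.0, -0.7, -1.2]
grip_width: 0.0177
grip_force: 35.0
```

Emit:
servo_tool(
  plan=[
    [5,0.053,0.0145,0,0,0,0],
    [5,0.053,0.0145,0,0,0,0],
    [5,0.053,0.0145,0,0,0,0],
    [5,0.053,0.0145,0,0,0,0],
    [5,0.05,0.014,0,0,0,0],
    [5,0,0,0,0.0704,-0.1404,0],
    [5,0,0,0,0.0704,-0.1404,0],
    [5,0,0,0,0.0704,-0.1404,0],
  ],
)

```text
time_s: 8.35
ee_pos: [0.5513, 0.3036, 0.3085]
eef_rot: [-2.915, 0.422, 1.752]
force: [-0.0, -1.0, -0.9]
grip_width: 0.0177
grip_force: 35.0
```

Emit:
servo_tool(
  plan=[
    [5,0,0,0,0,0,0],
    [5,0,0,0,0,0,0],
    [5,0,0,0,0,0,0],
    [5,0,0,0,0,0,0],
    [5,0,0,0,0,0,0],
    [5,0,0,0,0,0,0],
    [5,0,0,0,0,0,0],
    [5,0,0,0,0,0,0],
  ],
)

```text
time_s: 9.35
ee_pos: [0.5514, 0.3026, 0.3084]
eef_rot: [-2.917, 0.418, 1.751]
force: [0.4, 0.0, -0.7]
grip_width: 0.0179
grip_force: 35.0
```

```bash
python3 - <<'E'
from h import *; from rel import T
np.set_printoptions(precision=4,suppress=True)
o=ctrl.get_obs(); print(o["ee_pos"],o["eef_rot"],o["force"],o["qpos"]); M=T(); print(M)
a=np.radians(70.9);n=np.array([np.sin(np.radians(27))*np.cos(a),np.sin(np.radians(27))*np.sin(a),np.cos(np.radians(27))])
mo=np.array([.5268,.2324,.0585])
print(n,"target off tool",M[:3,:3].T@(mo+n*(.1094+.03)-M[:3,3]))
c=shot("wrist","w4")
E
```

```text
[0.5514 0.3026 0.3084] [-2.917   0.4178  1.7507] [ 0.3585  0.0273 -0.6566] [ 0.5655  0.7037  0.765  -0.3211  2.0309  0.3422]
[[-0.1635  0.9753 -0.1483  0.5514]
 [ 0.8992  0.0855 -0.429   0.3026]
 [-0.4058 -0.2035 -0.891   0.3084]
 [ 0.      0.      0.      1.    ]]
[0.1486 0.429  0.891 ] target off tool [0.0423 0.0209 0.117 ]
```

View pics/w4.png

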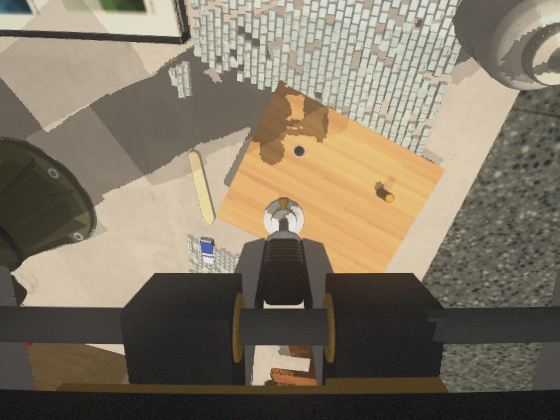

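The wrist view shows the socket mouth at (299,151), the pin at (388,195), and the gauge's stop below the fingers at (284,217). I'll refine the mouth and the face normal from this view.

```bash
cat > m3.py <<'E'
from h import *; from rel import T
import sys
np.set_printoptions(precision=4,suppress=True)
def mouth(f,uv0,box):
    c=dict(np.load(f"pics/{f}.npz")); W=cloud(c); h=cv2.cvtColor(c["pixels"],cv2.COLOR_RGB2HSV)
    x0,y0,x1,y1=box; P=W[y0:y1,x0:x1].reshape(-1,3); P=P[~np.isnan(P).any(1)&(P[:,2]>.03)]
    for i in range(6):
        A=np.c_[P[:,:2],np.ones(len(P))];k=np.linalg.lstsq(A,P[:,2],rcond=None)[0];r=P[:,2]-A@k;P=P[abs(r)<max(.002,2*r.std())]
    n=np.r_[-k[:2],1];n/=np.linalg.norm(n)
    m=((h[...,1]<110)&(h[...,2]<170)).astype(np.uint8); 
    cs,_=cv2.findContours(m,cv2.RETR_EXTERNAL,cv2.CHAIN_APPROX_NONE)
    cs=[q for q in cs if len(q)>=5 and cv2.contourArea(q)>10 and np.hypot(*(np.array(cv2.minEnclosingCircle(q)[0])-uv0))<8]
    for q in cs:
        e=cv2.fitEllipse(q); p=cv2.undistortPoints(np.array([[e[0]]]),c["mtx"],c["dist"])[0,0]
        o=c["pose"][:3,3];d=c["pose"][:3,:3]@[p[0],-p[1],-1]
        t=(k@np.r_[o[:2],1]-o[2])/(d[2]-k[:2]@d[:2]); print("ellipse",e,cv2.contourArea(q),"mouth",o+t*d)
    print("n",n,np.degrees([np.arccos(n[2]),np.arctan2(n[1],n[0])]),len(P),r.std(),"plane z-err at top0 mouth",k@[.5268,.2324,1]-.0585)
    return c
c=mouth("w4",(299,151),(300,130,400,230))
print(cv2.cvtColor(c["pixels"],cv2.COLOR_RGB2HSV)[143:160,290:309,2])
print(cv2.cvtColor(c["pixels"],cv2.COLOR_RGB2HSV)[143:160,290:309,1])
E
python3 m3.py
```

```text
ellipse ((298.8408508300781, 150.48741149902344), (9.825121879577637, 10.357436180114746), 156.29531860351562) 77.5 mouth [0.5261 0.2332 0.0585]
n [0.1465 0.4291 0.8913] [26.9614 71.1431] 9167 0.0008401915131491051 plane z-err at top0 mouth 0.0002926723659838412
[[229 229 229 227 229 229 228 228 228 229 228 228 228 228 228 229 228 228
  229]
 [227 228 228 229 228 228 226 212 205 213 213 204 222 229 228 229 228 229
  229]
 [228 229 228 229 225 214 213 201 164 160 193 207 213 219 229 229 229 228
  229]
 [227 229 227 224 205 196 155 140 114 104 133 159 187 213 218 227 228 227
  228]
 [228 228 227 218 186 153 100  85  83  82  84  97 137 180 213 218 228 227
  229]
 [228 228 222 197 180 100  85  85  85  80  84  89  96 144 204 215 229 228
  229]
 [229 228 224 194 153  82  84  85  84  85  84  84  93 124 177 215 228 228
  228]
 [229 227 222 185 115  80  79  84  83  84  85  86  96 107 145 211 223 228
  227]
 [229 228 224 189 113  82  83  86  85  85  87  88  98 104 142 210 226 228
  229]
 [227 228 228 204 140  89  85  85  85  87  87  95 104 115 157 214 229 229
  228]
 [225 226 225 208 173 105  
[... 1218 characters left out ...]
  62  78  66  64  75 107  81  45  57 121 127
  126]
 [128 131 115  71  53  74  75  66  69  67  67  94 105  86  47  75 122 125
  126]
 [130 131 119  83  44 102  96  77  80  97 109  98  83  65  48  83 123 122
  123]
 [128 131 130 105  55  51  93  85  95 102  88 103  58  51  73 111 121 121
  119]
 [133 130 131 125  94  56  43  73  87 102  63  52  53  73 111 121 120 121
  121]
 [132 133 132 130 128  94  52  37  40  42  37  49  86 102 125 122 124 122
  121]
 [132 130 134 136 131 122 105  90  88  91  80 102 117 125 127 124 124 124
  125]
 [133 136 131 136 131 131 132 130 124 123 123 128 129 129 131 128 127 127
  129]
 [130 135 134 133 132 130 134 132 133 129 133 131 131 119 126 129 130 127
  126]]
```

Both views agree on the mouth at (0.526, 0.233, 0.0585), and the tool axis is within 0.2° of the normal. Approach to 25 mm above the mouth.

Emit:
servo_tool(
  plan=[
    [5,0.0086,0.0041,0.024,0,0,0],
    [5,0.0086,0.0041,0.024,0,0,0],
    [5,0.0086,0.0041,0.024,0,0,0],
    [5,0.0086,0.0041,0.024,0,0,0],
    [5,0.0086,0.004,0.025,0,0,0],
    [5,0,0,0,0,0,0],
    [5,0,0,0,0,0,0],
    [5,0,0,0,0,0,0],
  ],
)

```text
time_s: 10.4
ee_pos: [0.5467, 0.2914, 0.1803]
eef_rot: [-2.919, 0.417, 1.75]
force: [-1.0, 0.6, 0.8]
grip_width: 0.0178
grip_force: 35.0
```

```bash
python3 - <<'E'
from h import *; from rel import T
np.set_printoptions(precision=4,suppress=True)
o=ctrl.get_obs(); M=T(); print(o["ee_pos"],o["eef_rot"],o["force"],M[:3,2])
n=np.array([.1475,.429,.891]);mo=np.array([.5262,.2331,.0585])
print("tip rel mouth, tool axes",M[:3,:3].T@(M[:3,3]+M[:3,2]*.1094-mo))
w=shot("wrist","w5")["pixels"];t=shot("top","t5")["pixels"];s=shot("side","s5")["pixels"]
z=lambda i,x,y,k:cv2.resize(i[y-int(150/k):y+int(150/k),x-int(130/k):x+int(130/k)],(260,300),interpolation=cv2.INTER_CUBIC)
cv2.imwrite("pics/c5.png",np.hstack([z(w,284,190,2),z(t,228,208,5),z(s,290,205,4)])[...,::-1])
E
```

```text
[0.5467 0.2914 0.1803] [-2.9191  0.4171  1.7498] [-1.024   0.5631  0.7553] [-0.1467 -0.4281 -0.8917]
tip rel mouth, tool axes [-0.0002  0.0004 -0.0272]
```

View pics/c5.png

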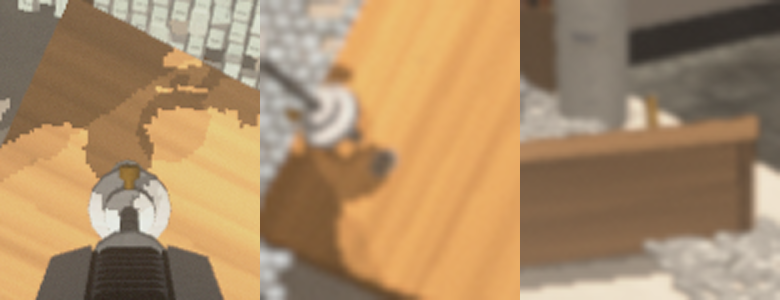

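The wrist crop shows the stop disc centred under the grip, hiding the mouth. The top crop shows the stop at about (333,112) heading for the mouth at (382,160). I'll check the rod axis numerically from the stop disc in the clouds.

```bash
python3 - <<'E'
from h import *; from rel import T
np.set_printoptions(precision=4,suppress=True)
M=T(); tip=M[:3,3]+M[:3,2]*.1094
for f in ("w5","t5"):
    W=cloud(dict(np.load(f"pics/{f}.npz"))).reshape(-1,3); L=(W-tip)@M[:3,:3]; L[:,2]*=-1
    L=L[(np.hypot(L[:,0],L[:,1])<.026)&(L[:,2]>.008)&(L[:,2]<.06)]
    print(f,len(L),np.histogram(L[:,2],bins=np.arange(.008,.062,.003)))
    z=L[:,2]; r=np.hypot(L[:,0],L[:,1]); D=L[(r>.006)]
    h,e=np.histogram(D[:,2],bins=np.arange(.008,.06,.002)); zt=e[h.argmax()]+.001
    D=D[abs(D[:,2]-zt)<.0025]; print(" top z",zt,np.median(D[:,2]),"minmax mid",(D.max(0)+D.min(0))/2,D.max(0)-D.min(0),cv2.minEnclosingCircle((D[:,:2]*1000).astype(np.float32)))
E
```

```text
w5 1120 (array([  0,   0,   0,   0,   0,   1,  12, 172, 411,  38, 411,  24,  10,
         5,  15,  10,   9]), array([0.008, 0.011, 0.014, 0.017, 0.02 , 0.023, 0.026, 0.029, 0.032,
       0.035, 0.038, 0.041, 0.044, 0.047, 0.05 , 0.053, 0.056, 0.059]))
 top z 0.033 0.03255956499885483 minmax mid [0.0031 0.0008 0.0329] [0.0296 0.0323 0.0047] ((1.0549323558807373, 0.6297467947006226), 16.983869552612305)
t5 132 (array([ 1,  0,  0,  0,  0,  3, 12, 24, 33, 13, 25, 10,  1,  4,  1,  4,  1]), array([0.008, 0.011, 0.014, 0.017, 0.02 , 0.023, 0.026, 0.029, 0.032,
       0.035, 0.038, 0.041, 0.044, 0.047, 0.05 , 0.053, 0.056, 0.059]))
 top z 0.033 0.03262457612900393 minmax mid [-0.0023 -0.0007  0.0331] [0.0316 0.0296 0.0045] ((-2.8767504692077637, -1.6938998699188232), 17.08066177368164)
```

Offsets are within ~2 mm and differ in sign between cameras, so the current alignment is a fair mean inside the 3 mm clearance. Insert gently and watch the force.

Emit:
servo_tool(
  plan=[
    [5,0,0,0.008,0,0,0],
    [5,0,0,0.008,0,0,0],
    [5,0,0,0.007,0,0,0],
    [5,0,0,0.003,0,0,0],
    [5,0,0,0.003,0,0,0],
    [5,0,0,0.003,0,0,0],
    [5,0,0,0.002,0,0,0],
    [5,0,0,0,0,0,0],
  ],
)

```text
time_s: 11.55
ee_pos: [0.5412, 0.2765, 0.1487]
eef_rot: [-2.917, 0.418, 1.751]
force: [0.4, 0.8, -0.6]
grip_width: 0.0178
grip_force: 35.0
```

```bash
cat > st.py <<'E'
from h import *; from rel import T
np.set_printoptions(precision=4,suppress=True)
o=ctrl.get_obs(); M=T(); mo=np.array([.5262,.2331,.0585])
print("tip rel mouth",M[:3,:3].T@(M[:3,3]+M[:3,2]*.1094-mo),"F tool",M[:3,:3].T@o["force"],"M tool",M[:3,:3].T@o["moment"],"z",M[:3,2])
E
python3 st.py
```

```text
tip rel mouth [-0.0001  0.      0.0082] F tool [0.9266 0.5788 0.1297] M tool [-0.2121  0.2445  0.0199] z [-0.1484 -0.4291 -0.891 ]
```

Emit:
servo_tool(
  plan=[
    [5,0,0,0.003,0,0,0],
    [5,0,0,0.003,0,0,0],
    [5,0,0,0.003,0,0,0],
    [5,0,0,0.003,0,0,0],
    [5,0,0,0.003,0,0,0],
    [5,0,0,0.003,0,0,0],
    [5,0,0,0.001,0,0,0],
    [5,0,0,0,0,0,0],
  ],
)

```text
time_s: 12.55
ee_pos: [0.5385, 0.2684, 0.1319]
eef_rot: [-2.917, 0.418, 1.751]
force: [-0.0, 0.7, 1.3]
grip_width: 0.018
grip_force: 35.0
```

```bash
python3 st.py
```

```text
tip rel mouth [-0.      0.0001  0.027 ] F tool [ 0.0945 -0.2493 -1.409 ] M tool [-0.0904  0.217   0.0468] z [-0.1481 -0.4289 -0.8911]
```

Emit:
servo_tool(
  plan=[
    [5,0,0,0.003,0,0,0],
    [5,0,0,0.003,0,0,0],
    [5,0,0,0.002,0,0,0],
    [5,0,0,0.002,0,0,0],
    [5,0,0,0.001,0,0,0],
    [5,0,0,0.001,0,0,0],
    [5,0,0,0,0,0,0],
    [5,0,0,0,0,0,0],
  ],
)

```text
time_s: 13.55
ee_pos: [0.5367, 0.2632, 0.121]
eef_rot: [-2.917, 0.418, 1.751]
force: [-0.0, 0.4, 0.2]
grip_width: 0.0175
grip_force: 35.0
```

```bash
python3 st.py
```

```text
tip rel mouth [-0.      0.      0.0392] F tool [ 0.2639 -0.0489 -0.2995] M tool [-0.1608  0.2281  0.1044] z [-0.1484 -0.4291 -0.891 ]
```

Emit:
servo_tool(
  plan=[
    [5,0,0,0.0008,0,0,0],
    [5,0,0,0.0006,0,0,0],
    [5,0,0,0.0006,0,0,0],
    [5,0,0,0.0005,0,0,0],
    [5,0,0,0.0005,0,0,0],
    [5,0,0,0,0,0,0],
    [5,0,0,0,0,0,0],
    [5,0,0,0,0,0,0],
  ],
)

```text
time_s: 14.55
ee_pos: [0.5363, 0.2621, 0.1189]
eef_rot: [-2.918, 0.418, 1.75]
force: [0.7, 3.1, 4.1]
grip_width: 0.0175
grip_force: 35.0
```

```bash
python3 st.py
```

```text
tip rel mouth [-0.      0.0001  0.0417] F tool [ 1.0247  0.0774 -5.0367] M tool [0.2075 0.1146 0.0657] z [-0.1478 -0.4287 -0.8913]
```

Emit:
servo_tool(
  plan=[
    [5,0,0,0.0003,0,0,0],
    [5,0,0,0.0003,0,0,0],
    [5,0,0,0.0003,0,0,0],
    [5,0,0,0,0,0,0],
    [5,0,0,0,0,0,0],
    [5,0,0,0,0,0,0],
    [5,0,0,0,0,0,0],
    [5,0,0,0,0,0,0],
  ],
)

```text
time_s: 15.55
ee_pos: [0.5363, 0.262, 0.1187]
eef_rot: [-2.919, 0.417, 1.75]
force: [-1.0, 4.9, 9.6]
grip_width: 0.0177
grip_force: 35.0
```

```bash
python3 st.py
```

```text
tip rel mouth [-0.      0.0001  0.0418] F tool [  0.689   -2.497  -10.5297] M tool [0.6171 0.1295 0.0837] z [-0.1471 -0.4283 -0.8916]
```

Bottomed out: the force rises to 10.5 N with almost no further travel. Press slightly and hold for over a second.

Emit:
servo_tool(
  plan=[
    [5,0,0,0.0003,0,0,0],
    [5,0,0,0,0,0,0],
    [5,0,0,0,0,0,0],
    [5,0,0,0,0,0,0],
    [5,0,0,0,0,0,0],
    [5,0,0,0,0,0,0],
    [5,0,0,0,0,0,0],
    [5,0,0,0,0,0,0],
  ],
)

```text
time_s: 16.55
ee_pos: [0.5363, 0.262, 0.1187]
eef_rot: [-2.919, 0.417, 1.75]
force: [-0.7, 4.2, 11.3]
grip_width: 0.0176
grip_force: 35.0
```

Emit:
servo_tool(
  plan=[
    [5,0,0,0,0,0,0],
    [5,0,0,0,0,0,0],
    [5,0,0,0,0,0,0],
    [5,0,0,0,0,0,0],
    [5,0,0,0,0,0,0],
    [5,0,0,0,0,0,0],
    [5,0,0,0,0,0,0],
    [5,0,0,0,0,0,0],
  ],
)

```text
time_s: 17.55
ee_pos: [0.5363, 0.262, 0.1187]
eef_rot: [-2.919, 0.417, 1.75]
force: [-1.7, 5.4, 11.8]
grip_width: 0.0181
grip_force: 35.0
```

```bash
python3 - <<'E'
from h import *; import st
c=shot("wrist","w6");W=cloud(c);t=shot("top","t6")
M=st.M; tip=M[:3,3]+M[:3,2]*.1094
L=(W.reshape(-1,3)-tip)@M[:3,:3]; L[:,2]*=-1; r=np.hypot(L[:,0],L[:,1])
print("stop-top hist",np.histogram(L[(r<.016)&(r>.008),2],bins=np.arange(.036,.076,.003)))
z=lambda i,x,y,k:cv2.resize(i[y-int(200/k):y+int(200/k),x-int(170/k):x+int(170/k)],(340,400),interpolation=cv2.INTER_CUBIC)
cv2.imwrite("pics/c6.png",np.hstack([z(c["pixels"],284,190,3),z(t["pixels"],228,208,5)])[...,::-1])
E
```

```text
tip rel mouth [-0.      0.0002  0.0418] F tool [  0.3445  -3.5556 -12.6368] M tool [0.728  0.0272 0.0691] z [-0.1468 -0.4281 -0.8918]
stop-top hist (array([  0,  11,   8, 127, 430,  40, 162,   7,   0,   0,   0,   0,   0]), array([0.036, 0.039, 0.042, 0.045, 0.048, 0.051, 0.054, 0.057, 0.06 ,
       0.063, 0.066, 0.069, 0.072, 0.075]))
```

View pics/c6.png

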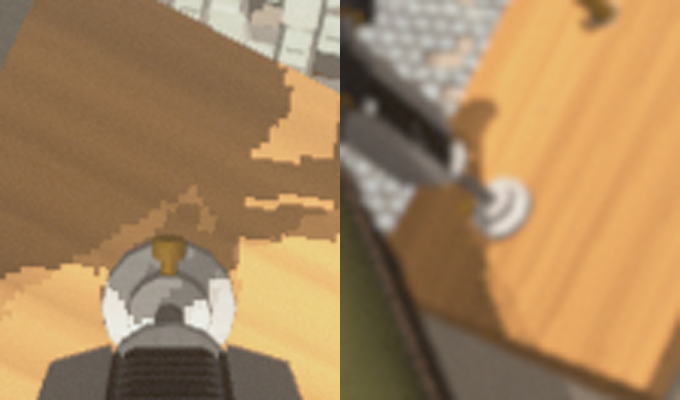

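The wrist and top crops show the stop seated flat on the face at the socket; its top is about 56 mm above the tip, as expected (42+14). Now draw straight out and untilt.

Emit:
servo_tool(
  plan=[
    [5,0,0,-0.003,0,0,0],
    [5,0,0,-0.008,0,0,0],
    [5,0,0,-0.014,0,0,0],
    [5,0,0,-0.02,0,0,0],
    [5,0,0,-0.025,0,0,0],
    [5,0,0,-0.03,0,0,0],
    [5,0,0,-0.035,0,0,0],
    [5,0,0,-0.03,0,0,0],
  ],
)

```text
time_s: 18.65
ee_pos: [0.5606, 0.3329, 0.2664]
eef_rot: [-2.918, 0.417, 1.75]
force: [-0.5, 0.2, 0.4]
grip_width: 0.0178
grip_force: 35.0
```

Emit:
servo_tool(
  plan=[
    [5,0,0,-0.02,-0.0704,0.1404,0],
    [5,0,0,-0.02,-0.0704,0.1404,0],
    [5,0,0,0,-0.0704,0.1404,0],
    [5,0,0,0,0,0,0],
    [5,0,0,0,0,0,0],
    [5,0,0,0,0,0,0],
    [5,0,0,0,0,0,0],
    [5,0,0,0,0,0,0],
  ],
)

```text
time_s: 19.65
ee_pos: [0.5655, 0.3469, 0.3008]
eef_rot: [-3.141, 0.001, 1.703]
force: [-0.2, 0.4, -0.2]
grip_width: 0.0177
grip_force: 35.0
```

```bash
python3 - <<'E'
from h import *; import st
M=st.M; print(M[:3,3],ctrl.get_obs()["eef_rot"],"to pre-seat (tool axes)",M[:3,:3].T@(np.array([.4766,-.2361,.32])-M[:3,3]))
c=shot("wrist","w7");W=cloud(c); tip=M[:3,3]+M[:3,2]*.1094
L=(W.reshape(-1,3)-tip)@M[:3,:3]; L[:,2]*=-1; r=np.hypot(L[:,0],L[:,1])
print("stop-top hist",np.histogram(L[(r<.016)&(r>.008),2],bins=np.arange(.036,.076,.003)))
E
```

```text
tip rel mouth [ 0.1075  0.0538 -0.133 ] F tool [ 0.3958 -0.1352  0.2436] M tool [-0.1313 -0.0998 -0.0124] z [-0.0006 -0.0006 -1.    ]
[0.5655 0.3469 0.3008] [-3.1409  0.0005  1.7032] to pre-seat (tool axes) [-0.5662 -0.1651 -0.0188]
stop-top hist (array([  0,   0,  10, 156, 401,  38, 166,   3,   0,   0,   0,   0,   0]), array([0.036, 0.039, 0.042, 0.045, 0.048, 0.051, 0.054, 0.057, 0.06 ,
       0.063, 0.066, 0.069, 0.072, 0.075]))
```

Emit:
servo_tool(
  plan=[
    [5,-0.03,-0.009,-0.0192,0,0,0],
    [5,-0.05,-0.0145,0,0,0,0],
    [5,-0.05,-0.0145,0,0,0,0],
    [5,-0.05,-0.0145,0,0,0,0],
    [5,-0.05,-0.0145,0,0,0,0],
    [5,-0.05,-0.0145,0,0,0,0],
    [5,-0.05,-0.0145,0,0,0,0],
    [5,-0.05,-0.0145,0,0,0,0],
  ],
)

```text
time_s: 20.7
ee_pos: [0.5055, -0.0462, 0.3207]
eef_rot: [3.141, 0.0, 1.703]
force: [1.1, -0.2, -0.7]
grip_width: 0.0178
grip_force: 35.0
```

Emit:
servo_tool(
  plan=[
    [5,-0.05,-0.0145,0,0,0,0],
    [5,-0.05,-0.0145,0,0,0,0],
    [5,-0.05,-0.0145,0,0,0,0],
    [5,-0.0362,-0.0111,0,0,0,0],
    [5,0,0,0.03,0,0,0],
    [5,0,0,0.05,0,0,0],
    [5,0,0,0.05,0,0,0],
    [5,0,0,0.025,0,0,0],
  ],
)

```text
time_s: 21.7
ee_pos: [0.4756, -0.2359, 0.163]
eef_rot: [-3.139, -0.002, 1.703]
force: [0.2, 0.3, -1.2]
grip_width: 0.018
grip_force: 35.0
```

Emit:
servo_tool(
  plan=[
    [5,0,0,0,0,0,0],
    [5,0,0,0,0,0,0],
    [5,0,0,0,0,0,0],
    [5,0,0,0,0,0,0],
    [5,0,0,0,0,0,0],
    [5,0,0,0,0,0,0],
    [5,0,0,0,0,0,0],
    [5,0,0,0,0,0,0],
  ],
)

```text
time_s: 22.7
ee_pos: [0.4764, -0.2364, 0.1654]
eef_rot: [-3.142, -0.0, 1.703]
force: [0.2, -0.0, -1.3]
grip_width: 0.0178
grip_force: 35.0
```

```bash
python3 - <<'E'
from h import *; import st
M=st.M; print(M[:3,3],ctrl.get_obs()["eef_rot"])
print("to pre-seat",M[:3,:3].T@(np.array([.4766,-.2361,.1634])-M[:3,3]),"to seat",M[:3,:3].T@(np.array([.5654,-.2132,.1634])-M[:3,3]))
c=shot("wrist","w8"); from m2 import rack; _,W=rack("w8")
E
```

```text
tip rel mouth [-0.4588 -0.1112  0.0025] F tool [-0.0457  0.1829  1.2547] M tool [-0.0679 -0.0162 -0.0046] z [-0.0001  0.0001 -1.    ]
[ 0.4764 -0.2364  0.1654] [-3.1415 -0.0001  1.7028]
to pre-seat [0.0002 0.0003 0.002 ] to seat [0.0112 0.0913 0.002 ]
  return _methods._mean(a, axis=axis, dtype=dtype,
  ret = um.true_divide(
Traceback (most recent call last):
  File "m2.py", line 9, in rack
    print(f,"grip top",len(G),np.median(G,0),(G.max(0)+G.min(0))/2,cv2.minAreaRect((G[:,:2]*1e3).astype(np.float32)))
                                              ~~~~~^^^
ValueError: zero-size array to reduction operation maximum which has no identity
```

View pics/w8.png

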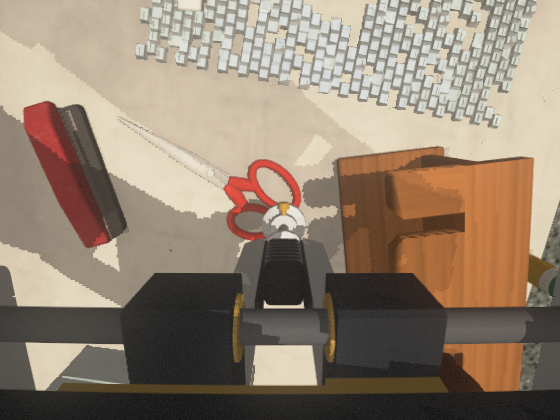

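The wrist view shows the stop at (284,222) under the grip and the empty slot running from about (395,226) to (465,220). I'll measure the slot's midline before sliding in.

```bash
python3 - <<'E'
from h import *; from m2 import ray; from rel import T
np.set_printoptions(precision=4,suppress=True)
c=dict(np.load("pics/w8.npz"));W=cloud(c);a=np.radians(14.4);A=np.array([np.cos(a),np.sin(a)]);B=np.array([-A[1],A[0]])
hi=(W[...,2]>.1395)&(W[...,2]<.152)
h=np.array([.5654,-.2132]); print("home a,b",h@A,h@B)
for col in range(385,480,6):
    r=np.where(hi[180:260,col])[0]+180; g=np.where(np.diff(r)>8)[0]
    if len(g): 
        e=ray(c,[(col,r[g[0]]+.5),(col,r[g[0]+1]-.5)],.145)[:,:2]; print(col,r[g[0]],r[g[0]+1],"a",e@A,"b",e@B,"mid b",(e@B).mean())
P=W[hi][:,:2]; print("front a",np.percentile(P@A,[.5,1,2]))
E
```

```text
home a,b 0.49461623535858096 -0.347111192155633
391 209 248 a [0.4705 0.4694] b [-0.3346 -0.359 ] mid b -0.34677974665322253
397 214 243 a [0.474  0.4733] b [-0.3382 -0.3561] mid b -0.34715227769563817
403 218 237 a [0.4776 0.4772] b [-0.3411 -0.3527] mid b -0.34690654115174546
409 218 236 a [0.4813 0.4809] b [-0.3416 -0.3525] mid b -0.3470329478439768
415 217 236 a [0.485  0.4846] b [-0.3414 -0.353 ] mid b -0.3471681524475138
421 216 235 a [0.4887 0.4884] b [-0.3412 -0.3528] mid b -0.34697845390339377
427 216 235 a [0.4924 0.4921] b [-0.3416 -0.3532] mid b -0.3474317937763832
433 215 234 a [0.4961 0.4959] b [-0.3415 -0.353 ] mid b -0.3472429278343039
439 214 233 a [0.4998 0.4996] b [-0.3413 -0.3528] mid b -0.34705460026055945
445 213 232 a [0.5035 0.5034] b [-0.3411 -0.3526] mid b -0.3468667998441505
451 213 232 a [0.5072 0.5072] b [-0.3415 -0.3531] mid b -0.3473220782758054
457 212 230 a [0.5109 0.5109] b [-0.3414 -0.3523] mid b -0.34680967861982426
front a [0.4706 0.4712 0.4731]
```

The slot midline matches the home position within 0.3 mm. Slide in, then lower.

Emit:
servo_tool(
  plan=[
    [5,0.0017,0.0137,0,0,0,0],
    [5,0.0017,0.0137,0,0,0,0],
    [5,0.0017,0.0137,0,0,0,0],
    [5,0.0017,0.0137,0,0,0,0],
    [5,0.0017,0.0137,0,0,0,0],
    [5,0.0017,0.0137,0,0,0,0],
    [5,0.0013,0.0102,0,0,0,0],
    [5,0,0,0,0,0,0],
  ],
)

```text
time_s: 23.75
ee_pos: [0.5669, -0.2126, 0.1652]
eef_rot: [-3.141, -0.0, 1.703]
force: [-0.6, -0.0, -0.9]
grip_width: 0.0179
grip_force: 35.0
```

Emit:
servo_tool(
  plan=[
    [5,0,0,0.003,0,0,0],
    [5,0,0,0.003,0,0,0],
    [5,0,0,0.002,0,0,0],
    [5,0,0,0.001,0,0,0],
    [5,0,0,0.0005,0,0,0],
    [5,0,0,0,0,0,0],
    [5,0,0,0,0,0,0],
    [5,0,0,0,0,0,0],
  ],
)

```text
time_s: 24.75
ee_pos: [0.5665, -0.2128, 0.156]
eef_rot: [3.142, 0.0, 1.703]
force: [-0.9, -0.2, -0.4]
grip_width: 0.0184
grip_force: 35.0
```

Emit:
servo_tool(
  plan=[
    [5,0,0,0.0005,0,0,0],
    [5,0,0,0.0005,0,0,0],
    [5,0,0,0.0005,0,0,0],
    [5,0,0,0.0003,0,0,0],
    [5,0,0,0,0,0,0],
    [5,0,0,0,0,0,0],
    [5,0,0,0,0,0,0],
    [5,0,0,0,0,0,0],
  ],
)

```text
time_s: 25.75
ee_pos: [0.5665, -0.2128, 0.1544]
eef_rot: [3.141, 0.0, 1.703]
force: [-3.7, 2.1, 5.2]
grip_width: 0.0178
grip_force: 35.0
```

Seated on the board (about 5 N contact). Release and rise.

Emit:
servo_tool(
  plan=[
    [24,0,0,0,0,0,0],
    [30,0,0,0,0,0,0],
    [50,0,0,0,0,0,0],
    [60,0,0,0,0,0,0],
    [60,0,0,0,0,0,0],
    [60,0,0,0,0,0,0],
    [60,0,0,0,0,0,0],
    [60,0,0,0,0,0,0],
  ],
)

```text
time_s: 26.75
ee_pos: [0.5665, -0.2128, 0.1541]
eef_rot: [3.142, 0.0, 1.703]
force: [-0.0, 0.2, 0.5]
grip_width: 0.0567
grip_force: 0.0
```

Emit:
servo_tool(
  plan=[
    [60,0,0,-0.01,0,0,0],
    [60,0,0,-0.02,0,0,0],
    [60,0,0,-0.025,0,0,0],
    [60,0,0,-0.025,0,0,0],
    [60,0,0,-0.02,0,0,0],
    [60,0,0,-0.02,0,0,0],
    [60,0,0,0,0,0,0],
    [60,0,0,0,0,0,0],
  ],
)

```text
time_s: 27.75
ee_pos: [0.5663, -0.2127, 0.2735]
eef_rot: [-3.141, -0.0, 1.703]
force: [0.6, 0.1, -0.5]
grip_width: 0.0565
grip_force: 0.0
```

```bash
python3 - <<'E'
from h import *; from m2 import rack
c=shot("wrist","w9"); _,W=rack("w9"); s=shot("side","s9")["pixels"]
z=lambda i,x,y,k:cv2.resize(i[y-int(200/k):y+int(200/k),x-int(180/k):x+int(180/k)],(360,400),interpolation=cv2.INTER_CUBIC)
cv2.imwrite("pics/c9.png",np.hstack([z(c["pixels"],290,205,2.5),z(s,350,235,4)])[...,::-1])
E
```

```text
w9 grip top 503 [ 0.5671 -0.2119  0.1961] [ 0.5673 -0.2124  0.1944] ((567.1992797851562, -212.44873046875), (17.5044002532959, 17.379056930541992), 7.7563395500183105)
 board 10367 0.14460315717874944 ((594.400390625, -246.12696838378906), (87.17867279052734, 147.15484619140625), 14.432825088500977)
```

View pics/c9.png

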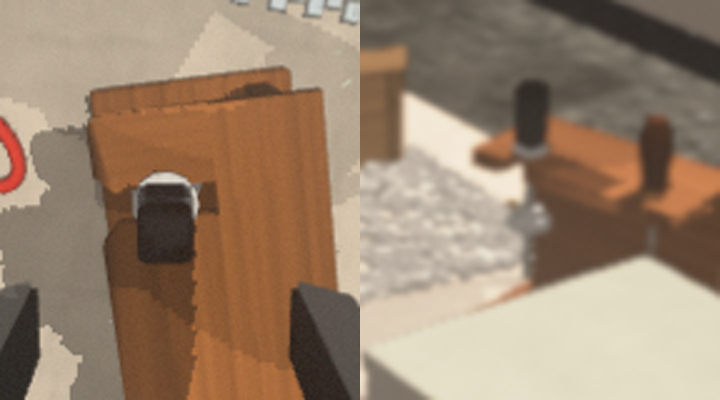

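The gauge hangs upright on its collar in the left slot, at the same top height as before and with the stop partway up the rod. The gripper is clear. Handing in.

```bash
python3 -c "
from station import ctrl; print(ctrl.hand_in())"
```

```text
the job is handed in; nothing more can be done
None
```

The socket measured 42 mm deep, read from the gripper position and the camera view of the stop (about 42 mm each); the rod was held on the floor for over a second, the gauge hung back upright in its slot with the stop where it was set, and the job handed in at about 28 s.

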